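# Fit the bare board into the controller case with the flat lifter

### The arm

A 6-joint arm with a two-finger parallel gripper is mounted at the origin on the work surface. World frame = base frame: x ahead of the robot, y to its left, z up, the work surface at z = 0. Lengths are in m, angles in rad, forces in N, time in s.
With the tool pointing down it reaches from about 0.35 to 0.975 m from the base axis. Payload 4.9 kg.
Tool frame: the origin (TCP) lies at the very end of the fingers, on their centre line; the grasp point (between the pads) lies 19 mm behind it; x points along the fingers, y is the direction in which the jaws open and shut, and the axes are right-handed (so a half turn about x gives the same grasp; the last joint's range is limited). The gripper opens to 85 mm and grips with 20 to 120 N. Pads are 22 mm wide; open, the fingers measure 114 mm over their backs; the gripper's body (76 mm by 85 mm) begins 54 mm behind the grasp point. The pads swing forward as they close: fully open they stand 13 mm farther back than shut.
Start: joints at [-1.253, 0.053, 1.613, -0, 1.476, -0.119], TCP at [0.264, -0.566, 0.231] pointing down, gripper open.
Joint ranges: [-3.01, 3.01], [-1.01, 2.22], [0.06, 2.58], [-1.02, 4.17], [0.09, 2.62], [-3.14, 3.14]. Speed limits (rad/s): [2.57, 2.57, 3.14, 3.14, 3.14, 3.14].

### API

Orientations are given as a unit quaternion [w, x, y, z].
In Python, from plant import manip gives the robot as it stands.
- The arm moves only by the tool play_rows, never from a script. Its argument "plan" is a list of rows, each a list of 5 numbers: the shift along the tool's x, y, z in mm, then the turn about the tool's x in rad, then the closure, from -1 (fully open) to 1 (shut). A call has 1 to 8 rows; each row is the pose to reach, as a shift and turn from the pose commanded when the call began, along the tool's axes at that moment; what a row does not reach only later rows make up. A row lasts 1/8 s, in which the tool goes at most 62.5 mm and 10.7 degrees, less where a joint would pass 70% of its speed; a pose out of reach is approached as far as the arm can. A call with a gripper value outside its range is refused whole. The fingers move at their own pace and stop on an object; the grip force is fixed at half the most. Time passes only in rows, so rows that repeat a pose let the fingers close. It gives the time, the measured TCP pose, the force and the opening at its end, in the units of the state.
- manip.state(): the state, without advancing time (a new reading comes with each control period).
- manip.grab_frame(name): name is "side" or "top"; returns a dict with "img" (420x560x3 uint8, red, green, blue), "range_z" (420x560 float32, m along the optical axis (not along the pixel's ray), 0 where there is no reading), "fx", "fy", "cx", "cy" (pixels), "origin" and "rotation" of the camera in the world. Camera axes: x right, y up, looking along -z (the intrinsics and any distortion apply to the point x, -y, -z); pixel columns grow to the right and rows downward; lengths in m; the calibration is good to about 2 mm. A picture is of the moment at which its call begins.
- manip.job_done(): hands the job in, once; it reports no verdict.
The state is a dict: "time": time; "joint_pos": joint angles; "joint_vel": joint speeds; "joint_efforts": joint torques, N m; "tool_pos": TCP position; "tool_rot": TCP orientation; "contact_force": force on the tool from outside, world axes, zero at the start; "ft_torque": the same for the moment, N m; "gripper_width": opening from 0.0 (shut) to 1.0 (fully open).
Only numpy, scipy, OpenCV 4.12 (cv2) and the standard library are available. Lean on these libraries where they do the work, as an engineer would, in place of code of your own. Each camera call takes 0.05 s, during which the arm holds its last target. There are 200 camera calls.

### The job

Take the flat lifter, slip its blade under the front edge of the beige case's cover and lever the cover up until it stands upright or leans further back. Then slide the blade under the bare circuit board, lift it level and set it down gently inside the case, square to it, all four feet on the two ledges and midway between the walls, the whole board behind the case's open front; draw the blade out and lay the lifter flat on the bench. Touch the cover and the board only with the lifter, never with the gripper, and leave the other things where they are.

Things in the scene. Friction and masses are not known exactly. Their poses are not given: they have to be found in the camera images.
- lifter_grip (a point): (All sizes in mm.) Flat lifter, 0.2 kg: steel blade 220 long x 60 wide x 2.5 thick, with a wooden grip bar 90 long (along the blade) x 22 wide x 40 tall on two posts over its rear. This point: on the bar's centre line, half-way up it, 36 above the blade's underside, 31 behind the bar's front end. x along the blade to its front edge, z up. Grip the bar's long sides from above.
- lifter_tip (a point): Middle of the lifter's front blade edge, on the blade's underside: 160 ahead (+x) of lifter_grip and 36 below it. The 129 mm of blade behind this edge are bare, nothing above them. Axes as lifter_grip.
- board: Loose bare circuit board, 0.11 to 0.22 kg: plate 110 (x) x 120 (y) x 3 on four brass feet 9 tall, 10 across, at x +-47, y +-52. So the plate's underside is 9 above the bench and 94 is clear between left and right feet for a blade going along x, entering at either end. Parts on top reach 34 above the soles. Origin: centre, level with the foot soles; z up.
- case: Beige case fixed to the bench, 150 deep (x) x 164 wide (y) x 70 high; walls 6 thick left, right and at the back (+x); front (-x) open above a sill 15 high. Along the side walls run two grey ledges, 36 wide, tops 30 above the bench, 80 free between them (floor there 5 above the bench). Origin: centre of the underside. x from the open front to the back, z up.
- case_seat (a point): Where the board's origin belongs in the case: midway between the ledges, level with their tops, 3 nearer the front than the case's centre. From it the back wall's inner face is 72 ahead (+x), the side walls' inner faces 76 to either side, the front face 72 behind. Axes as the case.
- cover (a joint): Opening angle of the case's cover, rad: 0 shut (flat on the case), 1.57 upright, stop at 1.9. A plate 160 deep x 164 wide x 4, 0.12 kg, no handle; its hinge is stiff (about 0.14 N m), so it stays where it is left.
- cover_hinge (a point): Middle of the cover's hinge line at the top of the case's back, fixed: the line runs along the case's y, 70.5 above the bench, 75 behind (+x) the case's centre. The cover swings up and back over it.
- cover_lip (a point): Middle of the cover's free front edge, on its underside; moves with the cover, 160 from the hinge. Shut, it overhangs the case's front face by 10, 70.5 above the bench; a blade can enter beneath it through the open front.
- screwdriver: Bystander: screwdriver with a yellow grip, 200 long, lying on the bench (origin at its underside).
- multimeter: Bystander: dark hand-held meter 150 x 75 x 35 (origin at its underside).
- socket_a: Bystander: white socket box 86 x 86 x 36 (origin at its underside).
- socket_b: Bystander: another white socket box 86 x 86 x 36 (origin at its underside).
- tape_measure: Bystander: black tape measure 65 x 35 x 62 tall (origin at its underside).
- screw_jar: Bystander: closed jar, 60 across, 70 tall (origin at its underside).
- tape_roll: Bystander: roll of tape lying flat, 100 across, 19 tall (origin at its underside).
Mind the look-alikes: they are no part of the job. Of the things shaped like the part that bears lifter_grip, the bare steel one is meant.

How it is judged:
On the way, in this order (a step that is already met when the one before it is completed fails the run):
1. the lifter's blade has begun to raise the cover (value of joint cover above 0.3 rad and contact force between lifter and cover above 0.2 N), for 0.1 s.
2. the cover stands open, upright or further back (value of joint cover above 1.4 rad), for 0.2 s.
3. the board is carried level on the blade, at least 50 mm above the bench (height (world z) of board above 0.05 m and angle between board's own z axis and vertical below 0.25 rad and contact force between lifter and board above 0.3 N), for 0.3 s.
At the end, for the whole second after the job is handed in: Board at rest on both ledges: origin within 15 mm (depth), 12 mm (across), 4 mm (height) of case_seat, level to 0.05 rad, square to 0.15 rad. Cover still, open beyond 1.4 rad. Lifter at rest, flat on the bench (grip point 31 to 41 mm up, tilt under 0.06 rad), clear of the board (x of board in the frame of case_seat between -0.015 and 0.015 m and y of board in the frame of case_seat between -0.012 and 0.012 m and z of board in the frame of case_seat between -0.004 and 0.004 m and angle between board's own z axis and vertical below 0.05 rad and angle between the x axis of board and the x axis of case_seat, either way round below 0.15 rad and value of joint cover above 1.4 rad and height (world z) of lifter_grip between 0.031 and 0.041 m and angle between lifter_grip's own z axis and vertical below 0.06 rad and contact force between lifter and board below 0.05 N and linear speed of each of board, lifter below 0.02 m/s and velocity of joint cover below 0.05 rad/s); the robot touches nothing.
It fails at once if the gripper or arm touches the cover (contact force between any of the fingers, the arm and cover above 1 N).
It fails at once if the gripper or arm touches the board (contact force between any of the fingers, the arm and board above 1 N).
It fails at once if the board is tipped by more than 0.5 rad (angle between board's own z axis and vertical above 0.5 rad).
It fails at once if the board is dropped or pressed hard into the case (over 12 N) (contact force between board and case above 12 N).
It fails at once if a bystander is moved by more than 30 mm (distance of any of screwdriver, multimeter, socket_a, socket_b, tape_measure, screw_jar, tape_roll from where it was at the start of the episode above 0.03 m).
It also fails if it takes over 72 s, if anything falls off the work surface, if the arm or the gripper's body presses on something with over 40 N, if the wrist force passes 120 N, or if a joint passes its speed limit or range.

## Working session

There is one attempt and no reset: what is moved stays moved. The work goes in short steps, Python scripts to look and compute and a tool call to move; the robot and the scene stay as the last step left them, time stands still between calls to the robot, and variables do not carry over. Pictures are saved under pics/ and viewed, about 8 in all and at most 12, crops included, and the job is handed in when it is done.

Besides the shell and the picture viewer there is one more tool, called after "Call:" by a JSON object that holds its "name" and its "arguments", one argument or row to a line. play_rows: Moves the arm, as the interface text tells. Its arguments: {"type":"object","properties":{"plan":{"type":"array"}},"required":["plan"]}

```bash
ls; mkdir -p pics; cat > h.py <<'E'
import numpy as np, cv2
from plant import manip
def grab(n):
    f=manip.grab_frame(n); return f
def cloud(f):
    v,u=np.mgrid[0:420,0:560]; z=f["range_z"]
    p=np.stack([(u-f["cx"])/f["fx"]*z,-(v-f["cy"])/f["fy"]*z,-z],-1)
    return p@np.array(f["rotation"]).T+np.array(f["origin"])
def save(f,name,box=None,s=1):
    im=f["img"][:,:,::-1]
    if box: im=im[box[1]:box[3],box[0]:box[2]]
    cv2.imwrite("pics/"+name,cv2.resize(im,None,fx=s,fy=s,interpolation=cv2.INTER_CUBIC))
E
python3 - <<'E'
from h import *
for n in("top","side"):
    f=grab(n); save(f,n+"0.png"); np.savez(n+"0.npz",img=f["img"],P=cloud(f)); print(n,{k:f[k] for k in f if k not in("img","range_z")})
print(manip.state())
E
```

```text
picsTraceback (most recent call last):
  File "<stdin>", line 3, in <module>
  File "h.py", line 8, in cloud
    return p@np.array(f["rotation"]).T+np.array(f["origin"])
           ~^~~~~~~~~~~~~~~~~~~~~~~~~~
ValueError: matmul: Input operand 1 has a mismatch in its core dimension 0, with gufunc signature (n?,k),(k,m?)->(n?,m?) (size 4 is different from 3)
```

```bash
sed -i 's/^from plant/from scipy.spatial.transform import Rotation as R\nfrom plant/; s/np.array(f\["rotation"\]).T/R.from_quat(np.array(f["rotation"])[[1,2,3,0]]).as_matrix().T/' h.py
python3 - <<'E'
from h import *
for n in("top","side"):
    f=grab(n); save(f,n+"0.png"); np.savez(n+"0.npz",img=f["img"],P=cloud(f)); print(n,{k:f[k] for k in f if k not in("img","range_z")})
print(manip.state())
E
```

```text
top {'fx': 520.8883574596246, 'fy': 520.8883574596246, 'cx': 285.53422183478824, 'cy': 218.45398321189316, 'origin': array([ 0.31369751, -0.02906741,  1.4417224 ]), 'rotation': array([ 0.71101418,  0.04192798, -0.04118849, -0.70071706])}
side {'fx': 430.91921447911295, 'fy': 430.91921447911295, 'cx': 279.2371063935322, 'cy': 210.93410718538902, 'origin': array([-0.09097816,  1.01993565,  0.84235683]), 'rotation': array([-0.21708313, -0.12913671,  0.45464196,  0.85410732])}
{'time': 0.15, 'joint_pos': array([-1.25300601e+00,  5.32432508e-02,  1.61399223e+00, -6.10049319e-06,
        1.47600449e+00, -1.18990074e-01]), 'joint_vel': array([ 2.61126401e-04, -1.21858689e-03, -4.42030935e-03, -6.15319098e-05,
       -1.10904477e-03,  1.39827664e-03]), 'joint_efforts': array([ 1.58338435e-04, -3.94241273e+01, -3.70722592e+01, -1.33484509e-04,
        4.67087099e-03, -1.34944634e-05]), 'tool_pos': array([ 0.26423928, -0.56584957,  0.23031371]), 'tool_rot': array([-0.1526214 , -0.69025101, -0.15378005,  0.69037088]), 'contact_force': array([-0.32239379, -0.11645039, -0.43192318]), 'ft_torque': array([ 0.00978283, -0.04554907, -0.05032929]), 'gripper_width': 1.0011562118804005}
```

View pics/top0.png

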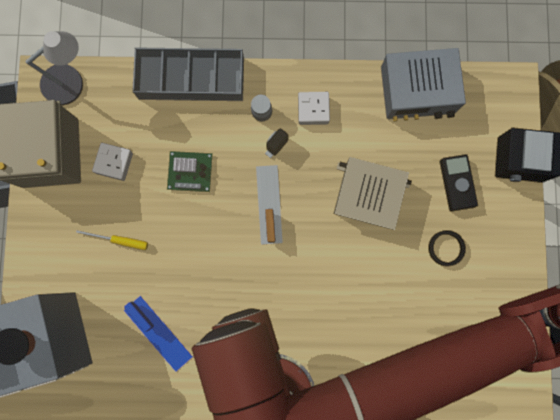

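View pics/side0.png

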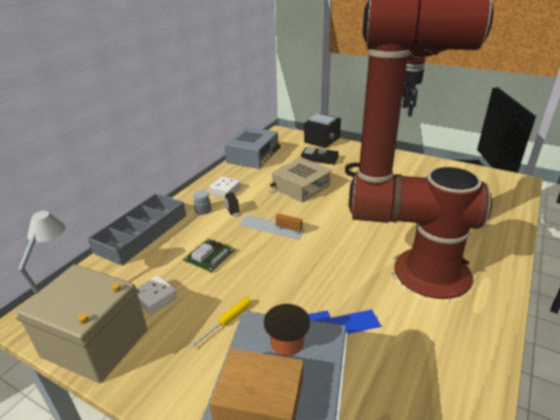

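```bash
cat > m.py <<'E'
from h import *
d=np.load("top0.npz"); P=d["P"]; img=d["img"]
def at(u,v): return P[v,u].round(3)
print("lifter front",at(263,170),"bar",at(270,225),"board",at(190,171),"case",at(372,193),"blue",at(157,333))
hsv=cv2.cvtColor(img,cv2.COLOR_RGB2HSV)
def rect(name,box,zmin,zmax):
    u0,v0,u1,v1=box; q=P[v0:v1,u0:u1].reshape(-1,3); q=q[(q[:,2]>zmin)&(q[:,2]<zmax)]
    m=np.zeros((600,1200),np.uint8) # 2mm... use points directly
    r=cv2.minAreaRect((q[:,:2]*1000).astype(np.float32))
    print(name,len(q),"z",np.percentile(q[:,2],[5,50,95]).round(4),"rect",np.round(r[0],1),np.round(r[1],1),round(r[2],1),np.round(cv2.boxPoints(r)).tolist())
rect("bench",(200,260,240,300),-.05,.05)
rect("cover",(325,145,420,235),.062,.085)
rect("board",(160,145,220,197),.005,.05)
rect("blade",(250,160,290,250),.0012,.006)
rect("bar",(255,200,285,250),.03,.07)
rect("meter",(435,145,485,215),.01,.06)
rect("roll",(420,225,475,270),.008,.04)
rect("sockb",(295,85,335,128),.015,.06)
rect("tapem",(262,125,292,160),.02,.09)
rect("jar",(245,90,275,122),.03,.09)
rect("socka",(90,140,133,182),.015,.06)
rect("screwdr",(75,225,155,255),.005,.06)
q=R.from_quat(manip.state()["tool_rot"][[1,2,3,0]]).as_matrix(); print(q.round(3))
f=dict(img=img); a=cv2.resize(img[145:255,240:425],None,fx=4,fy=4,interpolation=cv2.INTER_CUBIC)
cv2.imwrite("pics/c1.png",a[:,:,::-1])
E
python3 m.py
```

```text
lifter front [0.619 0.039 0.006] bar [0.459 0.015 0.061] board [0.61  0.24  0.024] case [ 0.547 -0.255  0.073] blue [0.166 0.318 0.003]
bench 1593 z [-0.004   0.0008  0.0058] rect [312.7 153. ] [107.  109.2] 1.0 [[258.0, 207.0], [260.0, 98.0], [367.0, 99.0], [365.0, 209.0]]
cover 3671 z [0.0703 0.0754 0.0801] rect [ 547.7 -254.5] [164.8 162.1] 75.8 [[449.0, -314.0], [606.0, -354.0], [646.0, -195.0], [489.0, -155.0]]
board 1824 z [0.0062 0.0143 0.0332] rect [615.1 245.4] [146.  165.9] 0.7 [[541.0, 327.0], [543.0, 161.0], [689.0, 163.0], [687.0, 329.0]]
blade 1574 z [0.0014 0.0032 0.0056] rect [523.6  19.4] [251.4 109.9] 0.8 [[397.0, 73.0], [399.0, -37.0], [650.0, -34.0], [649.0, 76.0]]
bar 277 z [0.0502 0.0566 0.0614] rect [459.   15.6] [88.7 22. ] 4.3 [[414.0, 23.0], [416.0, 1.0], [504.0, 8.0], [502.0, 30.0]]
meter 1595 z [0.0204 0.0357 0.0435] rect [ 588.9 -502.3] [150.3  78. ] 10.3 [[508.0, -477.0], [522.0, -554.0], [670.0, -527.0], [656.0, -451.0]]
roll 513 z [0.0107 0.0185 0.0239] rect [ 414.9 -477.8] [117.6 113.5] 89.8 [[358.0, -536.0], [471.0, -537.0], [472.0, -419.0], [358.0, -419.0]]
sockb 985 z [0.0264 0.0369 0.0427] rect [795.3 -99.7] [87.2 86.2] 2.4 [[750.0, -58.0], [754.0, -145.0], [841.0, -141.0], [837.0, -55.0]]
tapem 375 z [0.0301 0.0604 0.0665] rect [694.9   2.1] [39.7 65.8] 50.6 [[657.0, 8.0], [708.0, -34.0], [733.0, -3.0], [682.0, 38.0]]
jar 413 z [0.0377 0.0692 0.0753] rect [786.8  46.8] [57.  54.8] 49.8 [[747.0, 43.0], [789.0, 7.0], [826.0, 51.0], [784.0, 86.0]]
socka 1041 z [0.0237 0.037  0.0425] rect [634.  457.9] [90.4 87.1] 77.2 [[581.0, 424.0], [666.0, 404.0], [686.0, 492.0], [602.0, 512.0]]
screwdr 626 z [0.0052 0.0188 0.0289] rect [418.  446.3] [ 80.4 218.9] 0.9 [[376.0, 555.0], [379.0, 336.0], [460.0, 337.0], [457.0, 556.0]]
[[-0.001  0.423 -0.906]
 [ 0.002 -0.906 -0.423]
 [-1.    -0.002 -0.   ]]
```

View pics/c1.png

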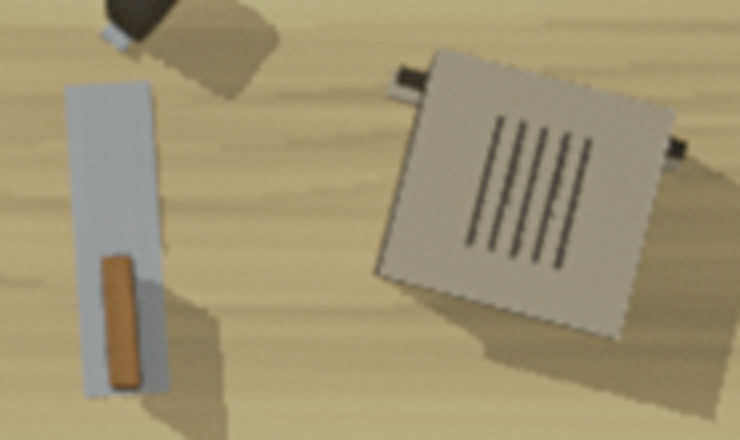

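The steel lifter with wooden grip is at px (268,205), pointing away from the robot. The look-alike is the blue one at (157,333). The case is at (372,193), with its hinge pegs at the far edge (343,166)/(408,182), so the front faces the robot. I'm going with the steel one.

```bash
cat >> h.py <<'E'
def go(x,y,z,yaw):
    """mm, yaw = heading of lifter (=-tool z). prints full tool-frame delta"""
    s=manip.state(); M=R.from_quat(s["tool_rot"][[1,2,3,0]]).as_matrix()
    d=M.T@(np.array([x,y,z])-s["tool_pos"]*1000)
    cur=np.arctan2(-M[1,2],-M[0,2]); t=(cur-yaw+np.pi)%(2*np.pi)-np.pi
    print("delta",d.round(1),"turn",round(t,4),"cur",(s["tool_pos"]*1000).round(1),"yaw",round(cur,4))
E
python3 - <<'E'
from h import *
go(484,17.5,150,.075)
d=np.load("top0.npz"); P=d["P"]; hsv=cv2.cvtColor(d["img"],cv2.COLOR_RGB2HSV)
for nm,box,lo,hi in(("board",(155,140,225,205),(45,70,20),(95,255,255)),("blade",(245,155,295,255),(0,0,90),(179,50,255))):
    u0,v0,u1,v1=box; m=cv2.inRange(hsv[v0:v1,u0:u1],lo,hi)
    q=P[v0:v1,u0:u1][m>0]; c=np.median(q,0); q=q[np.abs(q[:,2]-c[2])<.012]
    n,l,st,ce=cv2.connectedComponentsWithStats(m); k=1+st[1:,4].argmax()
    # project pixel rays onto plane of known height: use depth-free homography via P scaled
    q=P[v0:v1,u0:u1][l==k]; 
    O=np.array([.31369751,-.02906741,1.4417224]); h=.012 if nm=="board" else .0025
    w=O+(q-O)*((h-O[2])/(q[:,2]-O[2]))[:,None]
    r=cv2.minAreaRect((w[:,:2]*1000).astype(np.float32)); print(nm,len(q),np.round(r[0],1),np.round(r[1],1),round(r[2],1))
E
```

```text
delta [  81.1 -435.5 -445.9] turn 0.3618 cur [ 264.2 -565.8  230.3] yaw 0.4368
board 753 [-321435.6  286616.7] [1.408000e+02 8.620662e+05] 48.4
blade 1447 [-323620.2  288391.7] [1.970000e+02 8.678968e+05] 48.3
```

Call:
{"name": "play_rows", "arguments": {
  "plan": [
    [0, -55, -55, 0.05, -1],
    [0, -110, -112, 0.1, -1],
    [10, -165, -168, 0.15, -1],
    [20, -220, -225, 0.2, -1],
    [30, -275, -280, 0.25, -1],
    [45, -330, -335, 0.3, -1],
    [65, -385, -390, 0.36, -1],
    [81, -435, -446, 0.362, -1]
  ]
}}

```text
time: 1.15
tool_pos: [0.4384, -0.1002, 0.1763]
tool_rot: [0.026, 0.707, 0.026, -0.706]
contact_force: [1.0, -0.6, -0.7]
gripper_width: 1.004
```

```bash
python3 - <<'E'
from h import *
go(484,17.5,150,.075); print(manip.state()["joint_pos"].round(2))
d=np.load("top0.npz"); P=d["P"]; hsv=cv2.cvtColor(d["img"],cv2.COLOR_RGB2HSV)
O=np.array([.31369751,-.02906741,1.4417224])
for nm,box,lo,hi,h in(("board",(155,140,225,205),(45,70,20),(95,255,255),.012),("blade",(245,155,295,255),(0,0,90),(179,50,255),.0025)):
    u0,v0,u1,v1=box; m=cv2.inRange(hsv[v0:v1,u0:u1],lo,hi)
    n,l,st,ce=cv2.connectedComponentsWithStats(m); k=1+st[1:,4].argmax()
    q=P[v0:v1,u0:u1][l==k]; q=q[q[:,2]<.2]
    w=O+(q-O)*((h-O[2])/(q[:,2]-O[2]))[:,None]
    r=cv2.minAreaRect((w[:,:2]*1000).astype(np.float32)); print(nm,len(q),np.round(r[0],1),np.round(r[1],1),round(r[2],1))
E
```

```text
delta [  26.3 -114.   -54.1] turn -0.0009 cur [ 438.4 -100.2  176.3] yaw 0.0741
[-0.39 -0.35  2.07  0.    1.43  1.11]
board 751 [612.  244.3] [115.4 105.5] 87.7
blade 1442 [523.8  20.9] [220.8  61.4] 4.8
```

Call:
{"name": "play_rows", "arguments": {
  "plan": [
    [0, 0, 0, 0, -1],
    [0, 0, 0, 0, -1]
  ]
}}

```text
time: 1.4
tool_pos: [0.4381, -0.1021, 0.1765]
tool_rot: [-0.027, -0.706, -0.027, 0.707]
contact_force: [0.5, -0.2, 0.6]
gripper_width: 1.002
```

```bash
python3 - <<'E'
from h import *
go(484,18,150,.08)
E
```

```text
delta [  26.4 -116.3  -54.9] turn -0.0044 cur [ 438.1 -102.1  176.5] yaw 0.0756
```

Call:
{"name": "play_rows", "arguments": {
  "plan": [
    [5, -40, -20, 0, -1],
    [15, -80, -40, 0, -1],
    [26, -116, -55, -0.004, -1],
    [60, -116, -55, -0.004, -1],
    [95, -116, -55, -0.004, -1],
    [130, -116, -55, -0.004, -1],
    [156, -116, -55, -0.004, -1],
    [156, -116, -55, -0.004, -1]
  ]
}}

```text
time: 2.4
tool_pos: [0.4826, 0.0161, 0.0186]
tool_rot: [-0.027, -0.705, -0.027, 0.708]
contact_force: [0.2, 0.3, 0.6]
gripper_width: 1.003
```

```bash
python3 - <<'E'
from h import *
go(484,18,20,.08)
f=grab("side"); save(f,"s1.png",(220,180,340,270),5)
E
```

```text
delta [-1.4 -1.8 -1.6] turn -0.0042 cur [482.6  16.1  18.6] yaw 0.0758
```

View pics/s1.png

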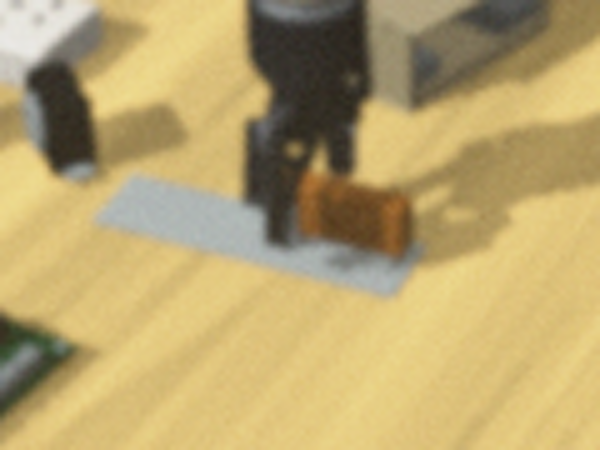

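Fingers straddle the front of the wooden bar (crop px ~(300,200)). Closing.

Call:
{"name": "play_rows", "arguments": {
  "plan": [
    [0, -1.5, -1.5, -0.004, 0.3],
    [0, -1.5, -1.5, -0.004, 1],
    [0, -1.5, -1.5, -0.004, 1],
    [0, -1.5, -1.5, -0.004, 1],
    [0, -1.5, -1.5, -0.004, 1],
    [0, -1.5, -1.5, -0.004, 1],
    [-10, -1.5, -1.5, -0.004, 1],
    [-40, -1.5, -1.5, -0.004, 1]
  ]
}}

```text
time: 3.45
tool_pos: [0.4829, 0.0196, 0.0584]
tool_rot: [-0.029, -0.704, -0.03, 0.709]
contact_force: [-0.0, -0.1, -2.4]
gripper_width: 0.248
```

```bash
python3 - <<'E'
from h import *
import math
print(manip.state()["gripper_width"],manip.state()["contact_force"])
yw=-.249; c,s=math.cos(yw),math.sin(yw)
# tcp for tip at distance D before hinge: grasp 149 behind tip
for D,z in((205,80),(205,68),):
    go(625.2-(D+149)*c,-274.2-(D+149)*s,z,yw)
f=grab("side"); save(f,"s2.png",(220,150,340,240),5)
E
```

```text
0.24800851042285577 [-0.0269447  -0.070509   -2.41200641]
delta [-20.4 189.2 217.4] turn 0.3318 cur [482.9  19.6  58.4] yaw 0.0828
delta [ -8.4 189.2 217.3] turn 0.3318 cur [482.9  19.6  58.4] yaw 0.0828
```

View pics/s2.png

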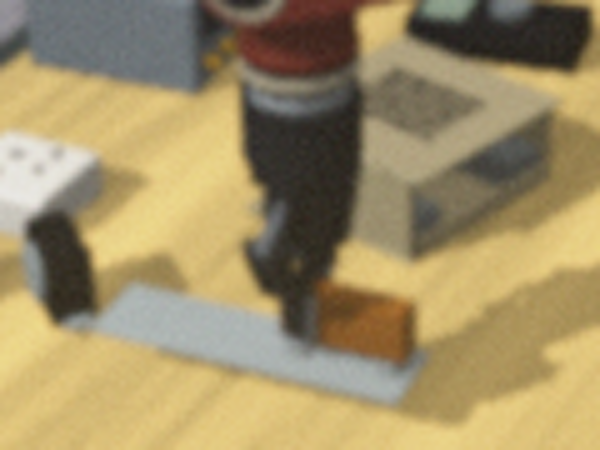

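```bash
python3 - <<'E'
from h import *
import math
yw=-.249; c,s=math.cos(yw),math.sin(yw)
for D,z in((175,109),):
    go(625.2-(D+149)*c,-274.2-(D+149)*s,z,yw)
E
```

```text
delta [-45.5 198.3 192.7] turn 0.332 cur [486.9  19.3  64. ] yaw 0.083
```

Call:
{"name": "play_rows", "arguments": {
  "plan": [
    [-30, 0, 20, 0, 1],
    [-51, 10, 60, 0.05, 1],
    [-51, 40, 100, 0.1, 1],
    [-51, 80, 140, 0.16, 1],
    [-51, 120, 175, 0.22, 1],
    [-51, 160, 187, 0.28, 1],
    [-51, 195, 187, 0.33, 1],
    [-51, 195, 187, 0.332, 1]
  ]
}}

```text
time: 4.5
tool_pos: [0.3149, -0.1919, 0.1112]
tool_rot: [0.089, -0.701, 0.089, 0.702]
contact_force: [0.2, 0.5, -2.1]
gripper_width: 0.249
```

```bash
python3 - <<'E'
from h import *
import math
yw=-.249; c,s=math.cos(yw),math.sin(yw)
for D,z in((175,109),(175,63)):
    go(625.2-(D+149)*c,-274.2-(D+149)*s,z,yw)
f=grab("top"); P=cloud(f); q=P.reshape(-1,3); q=q[(np.hypot(q[:,0]-625+175*c,q[:,1]+274+175*s)<.2)]
save(f,"t2.png",(240,130,430,280),4)
print(manip.state()["joint_pos"].round(2))
E
```

```text
delta [2.2 3.3 3. ] turn -0.004 cur [ 314.9 -191.9  111.2] yaw -0.253
delta [48.2  3.3  3. ] turn -0.004 cur [ 314.9 -191.9  111.2] yaw -0.253
[-0.75 -0.54  2.31  0.    1.37  1.07]
```

View pics/t2.png

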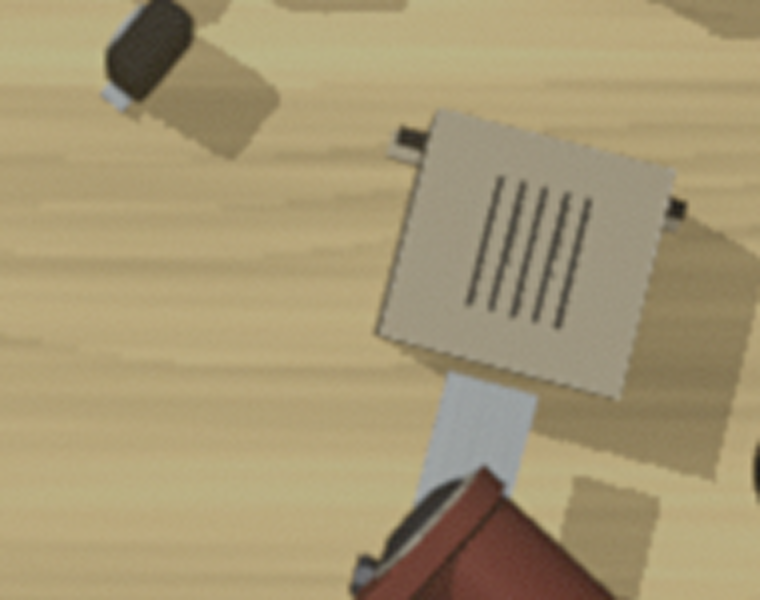

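Blade tip (crop (492,380)) sits about 10 mm in front of the lip, centred and square. Going down and in.

Call:
{"name": "play_rows", "arguments": {
  "plan": [
    [24, 3, 3, 0, 1],
    [48, 3, 3, 0, 1],
    [48, 3, 3, 0, 1],
    [48, 3, -12, 0, 1],
    [48, 3, -25, 0, 1],
    [48, 3, -37, 0, 1],
    [40, 3, -37, 0, 1],
    [33, 3, -37, 0, 1]
  ]
}}

```text
time: 5.55
tool_pos: [0.3506, -0.2025, 0.0794]
tool_rot: [-0.088, 0.702, -0.088, -0.702]
contact_force: [0.0, -0.1, -2.3]
gripper_width: 0.245
```

```bash
python3 - <<'E'
from h import *
import math
yw=-.249; c,s=math.cos(yw),math.sin(yw)
go(625.2-(135+149)*c,-274.2-(135+149)*s,86.6,yw); print(manip.state()["contact_force"])
for t in np.arange(.1,1.75,.1): print(round(t,1), round(135*math.sin(t)),round(135*(1-math.cos(t))))
E
```

```text
delta [-7.2  1.9  0.2] turn 0.0002 cur [ 350.6 -202.5   79.4] yaw -0.2488
[ 0.02189668 -0.10488293 -2.31655368]
0.1 13 1
0.2 27 3
0.3 40 6
0.4 53 11
0.5 65 17
0.6 76 24
0.7 87 32
0.8 97 41
0.9 106 51
1.0 114 62
1.1 120 74
1.2 126 86
1.3 130 99
1.4 133 112
1.5 135 125
1.6 135 139
1.7 134 152
```

Call:
{"name": "play_rows", "arguments": {
  "plan": [
    [-13, 2, 0, 0, 1],
    [-27, 2, -2, 0, 1],
    [-40, 2, -4, 0, 1],
    [-53, 2, -8, 0, 1],
    [-66, 2, -14, 0, 1],
    [-78, 2, -21, 0, 1],
    [-88, 2, -28, 0, 1],
    [-97, 2, -36, 0, 1]
  ]
}}

```text
time: 6.55
tool_pos: [0.3856, -0.2136, 0.1762]
tool_rot: [-0.088, 0.702, -0.088, -0.702]
contact_force: [-2.1, -0.3, -1.9]
gripper_width: 0.25
```

```bash
python3 - <<'E'
from h import *
import math
yw=-.249; c,s=math.cos(yw),math.sin(yw)
print(manip.state()["contact_force"])
for t in (.9,1.0,1.1,1.2,1.3,1.4,1.5,1.6,1.7):
    D=135*math.cos(t)+149; print(t); go(625.2-D*c,-274.2-D*s,86.6+135*math.sin(t),yw)
f=grab("side"); save(f,"s3.png",(200,100,380,235),4)
E
```

```text
[-2.12292641 -0.31122968 -1.87770269]
0.9
delta [-16.1  -0.3 -14.2] turn -0.0001 cur [ 385.6 -213.6  176.2] yaw -0.2491
1.0
delta [-24.   -0.3 -25.2] turn -0.0001 cur [ 385.6 -213.6  176.2] yaw -0.2491
1.1
delta [-30.7  -0.3 -36.9] turn -0.0001 cur [ 385.6 -213.6  176.2] yaw -0.2491
1.2
delta [-36.2  -0.3 -49.2] turn -0.0001 cur [ 385.6 -213.6  176.2] yaw -0.2491
1.3
delta [-40.4  -0.3 -62.1] turn -0.0001 cur [ 385.6 -213.6  176.2] yaw -0.2491
1.4
delta [-43.4  -0.3 -75.2] turn -0.0001 cur [ 385.6 -213.6  176.2] yaw -0.2491
1.5
delta [-45.   -0.3 -88.6] turn -0.0001 cur [ 385.6 -213.6  176.2] yaw -0.2491
1.6
delta [ -45.3   -0.3 -102.1] turn -0.0001 cur [ 385.6 -213.6  176.2] yaw -0.2491
1.7
delta [ -44.2   -0.3 -115.6] turn -0.0001 cur [ 385.6 -213.6  176.2] yaw -0.2491
```

View pics/s3.png

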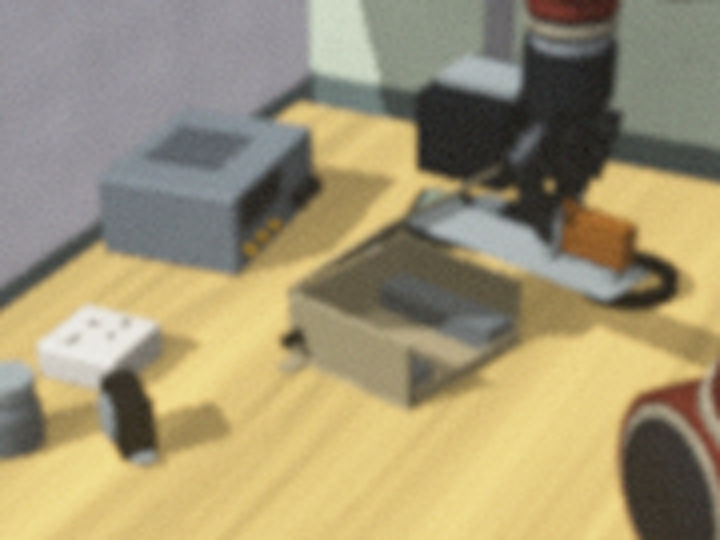

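The case is open and the cover is edge-on to the camera (dark line (290,290)–(410,230)), riding on the blade tip. Carrying on.

Call:
{"name": "play_rows", "arguments": {
  "plan": [
    [-16, 0, -14, 0, 1],
    [-24, 0, -25, 0, 1],
    [-31, 0, -37, 0, 1],
    [-36, 0, -49, 0, 1],
    [-40, 0, -62, 0, 1],
    [-43, 0, -75, 0, 1],
    [-45, 0, -89, 0, 1],
    [-45, 0, -102, 0, 1]
  ]
}}

```text
time: 7.6
tool_pos: [0.4849, -0.2389, 0.2207]
tool_rot: [-0.088, 0.702, -0.088, -0.701]
contact_force: [-0.5, -0.6, -2.6]
gripper_width: 0.251
```

Call:
{"name": "play_rows", "arguments": {
  "plan": [
    [0, 0, -8, 0, 1],
    [0, 0, -16, 0, 1],
    [0, 0, -20, 0, 1],
    [0, 0, -20, 0, 1],
    [0, 0, 0, 0, 1],
    [0, 0, 20, 0, 1],
    [0, 0, 40, 0, 1],
    [0, 0, 40, 0, 1]
  ]
}}

```text
time: 8.6
tool_pos: [0.4446, -0.2286, 0.2208]
tool_rot: [-0.088, 0.702, -0.088, -0.701]
contact_force: [-0.0, -0.3, -2.6]
gripper_width: 0.251
```

```bash
python3 - <<'E'
from h import *
import math
print(manip.state()["contact_force"])
f=grab("top"); P=cloud(f); save(f,"t3.png",(130,90,450,290),2.5)
yw=-.249; c,s=math.cos(yw),math.sin(yw)
q=(P.reshape(-1,3)-[.6252,-.2742,.0705]); x=q[:,0]*c+q[:,1]*s; y=-q[:,0]*s+q[:,1]*c
m=(abs(y)<.078)&(abs(x)<.09)&(q[:,2]>.01); 
b=m&(x>-.02)
print(b.sum()); 
if b.sum()>5:
    i=np.argsort(q[b,2])[-60:]; print("top of cover x,z",np.median(x[b][i]),np.median(q[b,2][i]), "angle",math.atan2(np.median(q[b,2][i]),-np.median(x[b][i])))
go(0,0,0,0)
E
```

```text
[-0.01967455 -0.30459371 -2.57021868]
1733
top of cover x,z 0.02678267570840575 0.16028470635227154 angle 1.7363611414432265
delta [ 220.1 -111.8  488.3] turn -0.2496 cur [ 445.2 -228.8  221. ] yaw -0.2496
```

View pics/t3.png

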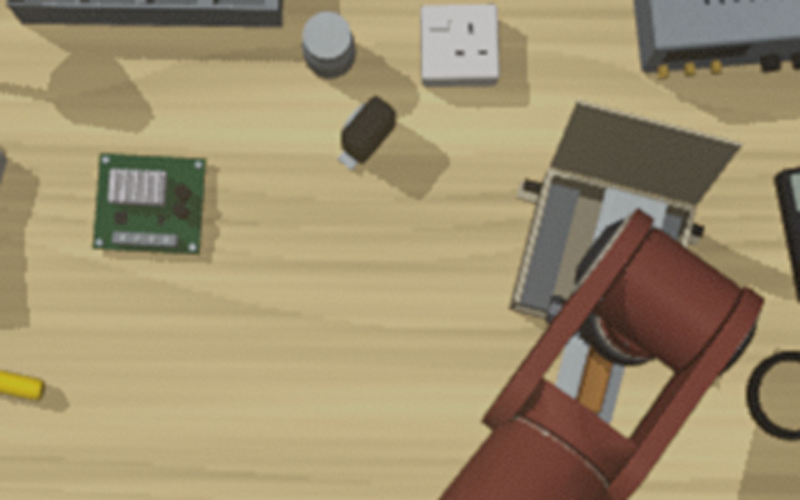

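```bash
python3 - <<'E'
from h import *
import math
f=grab("top"); M=R.from_quat(np.array(f["rotation"])[[1,2,3,0]]).as_matrix(); O=f["origin"]
def ray(u,v,z):
    d=M@np.array([(u-f["cx"])/f["fx"],-(v-f["cy"])/f["fy"],-1]); return (O+d*(z-O[2])/d[2])[:2]*1000
k=[ray(130+(a+.5)/2.5-.5,90+(b+.5)/2.5-.5,.012) for a,b in((106,160),(201,164),(99,243),(193,247))]
print(np.round(k,1)); k=np.array(k); ce=k.mean(0); xa=k[0]+k[1]-k[2]-k[3]; ya=k[0]+k[2]-k[1]-k[3]
print(ce, np.linalg.norm(xa)/2,np.linalg.norm(ya)/2, math.atan2(xa[1],xa[0]), math.atan2(-ya[0],ya[1]))
yb=-.04
go(ce[0]-234*math.cos(yb),ce[1]-234*math.sin(yb),100,yb)
E
```

```text
[[660.9 294.5]
 [657.8 187.8]
 [566.3 298.5]
 [563.4 193.7]]
[612.10026112 243.62332465] 94.63366898969157 105.81635949826212 -0.052461422260428714 -0.028458587334375562
delta [ 120.5 -450.4  184.2] turn -0.2094 cur [ 445.5 -228.9  220.9] yaw -0.2494
```

Call:
{"name": "play_rows", "arguments": {
  "plan": [
    [0, -50, 40, -0.02, 1],
    [0, -100, 70, -0.05, 1],
    [0, -150, 95, -0.08, 1],
    [0, -200, 115, -0.11, 1],
    [0, -250, 135, -0.14, 1],
    [0, -300, 150, -0.17, 1],
    [0, -350, 165, -0.2, 1],
    [0, -350, 165, -0.209, 1]
  ]
}}

```text
time: 9.7
tool_pos: [0.3713, 0.1544, 0.2209]
tool_rot: [-0.012, 0.707, -0.011, -0.707]
contact_force: [0.1, -1.1, -2.9]
gripper_width: 0.251
```

```bash
python3 - <<'E'
from h import *
import math
yb=-.04
go(612.1-234*math.cos(yb),243.8-234*math.sin(yb),100,yb)
E
```

```text
delta [121.  -98.8  -3.8] turn 0.0073 cur [371.3 154.4 220.9] yaw -0.0327
```

Call:
{"name": "play_rows", "arguments": {
  "plan": [
    [40, -40, -4, 0.007, 1],
    [80, -80, -4, 0.007, 1],
    [121, -99, -4, 0.007, 1],
    [145, -99, -4, 0.007, 1],
    [162, -99, -4, 0.007, 1],
    [162, -99, -4, 0.007, 1]
  ]
}}

```text
time: 10.45
tool_pos: [0.3791, 0.2491, 0.0575]
tool_rot: [0.017, -0.706, 0.018, 0.708]
contact_force: [0.5, -0.2, -1.9]
gripper_width: 0.247
```

```bash
cat > tilt.py <<'E'
from h import *
import math
T=manip.state(); p=T["tool_pos"]; M=R.from_quat(T["tool_rot"][[1,2,3,0]]).as_matrix(); yw=math.atan2(-M[1,2],-M[0,2]); c,s=math.cos(yw),math.sin(yw)
for n in("top","side"):
    f=grab(n); P=cloud(f); q=P[f["range_z"]>0]-[p[0],p[1],0]; x=q[:,0]*c+q[:,1]*s; y=-q[:,0]*s+q[:,1]*c; z=q[:,2]
    def est(zc):
        m=(x>.03)&(x<.2)&(abs(y)<.06)&(abs(z-zc)<.012); return m
    m=est(p[2]-.0186+.0025); X,Y,Z=x[m],y[m],z[m]
    m2=(X>.055)&(X<.14)&(abs(Y)<.022)
    A=np.c_[X[m2]-.149,Y[m2],np.ones(m2.sum())]; co,*_=np.linalg.lstsq(A,Z[m2],rcond=None)
    b=(x>.18)&(x<.24)&(abs(y)<.05)&(abs(z)<.02)
    print(n,m2.sum(),"slope x,y",co[:2].round(4),"tip top z",round(co[2]*1000,1),"expect",round((p[2]-.0161)*1000,1),"tip x95",np.percentile(X,99.5).round(4),"y mid",((np.percentile(Y,2)+np.percentile(Y,98))/2).round(4))
go(0,0,0,0)
E
python3 tilt.py; python3 -c "
from h import *
import math
for d in(234,229): go(612.1-d*math.cos(.04),243.8+d*math.sin(.04),21.5,-.04)"
```

```text
top 461 slope x,y [0.0039 0.0149] tip top z 39.3 expect 41.4 tip x95 0.1469 y mid 0.0002
side 294 slope x,y [ 0.0046 -0.0027] tip top z 42.8 expect 41.4 tip x95 0.1462 y mid 0.0011
delta [ 58.8 267.9 368.2] turn -0.0481 cur [380.6 249.9  59.6] yaw -0.0481
delta [38.1 -3.1  2.5] turn -0.0081 cur [380.6 249.9  59.6] yaw -0.0481
delta [38.1 -3.2 -2.5] turn -0.0081 cur [380.6 249.9  59.6] yaw -0.0481
```

Blade is level to 0.005 rad. Lowering to 3 mm above the bench and sliding under the board.

Call:
{"name": "play_rows", "arguments": {
  "plan": [
    [20, -3, 2, -0.008, 1],
    [38, -3, 2, -0.008, 1],
    [38, -3, 2, -0.008, 1],
    [38, -3, -8, -0.008, 1],
    [38, -3, -20, -0.008, 1],
    [38, -3, -35, -0.008, 1],
    [38, -3, -50, -0.008, 1],
    [38, -3, -65, -0.008, 1]
  ]
}}

```text
time: 11.55
tool_pos: [0.4461, 0.25, 0.021]
tool_rot: [-0.014, 0.707, -0.014, -0.707]
contact_force: [-3.7, -0.7, 2.9]
gripper_width: 0.247
```

```bash
python3 -c "
from h import *
import math
d=86; go(612.1-d*math.cos(.04),243.8+d*math.sin(.04),21.5,-.04); print(manip.state()['contact_force'])"
```

```text
delta [ -0.4  -0.4 -80.1] turn 0.0006 cur [446.1 250.   21. ] yaw -0.0394
[-3.72994211 -0.65983878  2.90794298]
```

Call:
{"name": "play_rows", "arguments": {
  "plan": [
    [-2, 0, 0, 0, 1],
    [-2, 0, 0, 0, 1]
  ]
}}

```text
time: 11.8
tool_pos: [0.4441, 0.2497, 0.0221]
tool_rot: [0.014, -0.707, 0.014, 0.707]
contact_force: [0.2, 0.6, -1.8]
gripper_width: 0.249
```

```bash
python3 -c "
from h import *
print(manip.state()['contact_force'],manip.state()['tool_pos'])
f=grab('side'); save(f,'s4.png',(160,190,310,300),5)
g=grab('top'); save(g,'t4.png',(150,130,300,260),4)"
```

```text
[ 0.24649361  0.62083939 -1.80893043] [0.4440643  0.24968274 0.02211417]
```

View pics/s4.png

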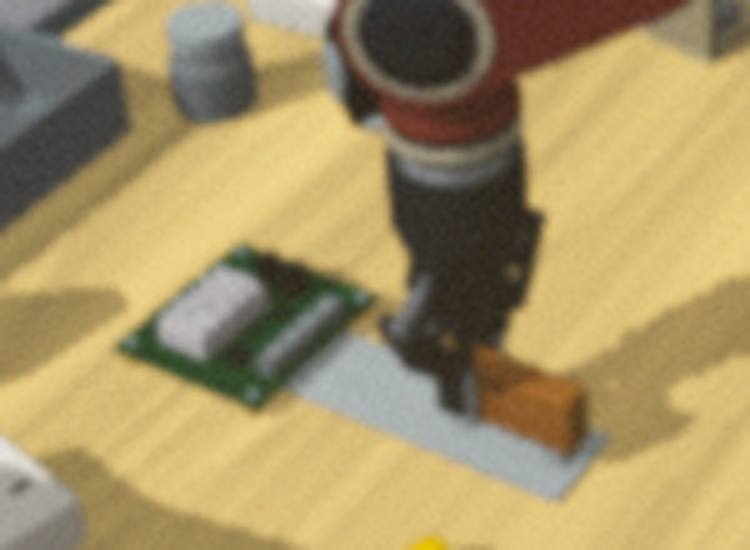

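The blade is centred under the board, and the earlier force came from dragging on the bench, gone after raising 2 mm. Continuing slowly.

Call:
{"name": "play_rows", "arguments": {
  "plan": [
    [0, 0, -12, 0, 1],
    [0, 0, -24, 0, 1],
    [0, 0, -36, 0, 1],
    [0, 0, -48, 0, 1],
    [0, 0, -60, 0, 1],
    [0, 0, -71, 0, 1],
    [0, 0, -81, 0, 1],
    [0, 0, -81, 0, 1]
  ]
}}

```text
time: 12.9
tool_pos: [0.5263, 0.2467, 0.0227]
tool_rot: [-0.014, 0.707, -0.014, -0.707]
contact_force: [-0.0, -0.1, -1.5]
gripper_width: 0.246
```

```bash
cat > bd.py <<'E'
from h import *
import math
def board(zplane,box=(0,0,560,420)):
    f=grab("top"); M=R.from_quat(np.array(f["rotation"])[[1,2,3,0]]).as_matrix(); O=f["origin"]
    hsv=cv2.cvtColor(f["img"],cv2.COLOR_RGB2HSV); m=cv2.inRange(hsv,(45,70,20),(95,255,255))
    n,l,st,ce=cv2.connectedComponentsWithStats(m); k=1+st[1:,4].argmax(); v,u=np.nonzero(l==k)
    d=np.stack([(u-f["cx"])/f["fx"],-(v-f["cy"])/f["fy"],-np.ones(len(u))],-1)@M.T
    w=(O+d*((zplane-O[2])/d[:,2])[:,None])[:,:2]*1000
    r=cv2.minAreaRect(w.astype(np.float32)); print("board rect",np.round(r[0],1),np.round(r[1],1),round(r[2],1),len(u))
    P=cloud(f)[l==k]; print("median z",np.median(P[:,2]).round(4)); return f
E
python3 -c "
from bd import *
print(manip.state()['contact_force'],manip.state()['tool_pos'])
board(.012); d=86; go(612.1-d*math.cos(.04),243.8+d*math.sin(.04),21.5,-.04)"
```

```text
[-0.01680448 -0.11536821 -1.46133192] [0.52628263 0.24668011 0.02268951]
board rect [612.4 244.2] [115.4 104.8] 87.8 483
median z 0.013
delta [ 1.  -0.6 -0.5] turn 0.0006 cur [525.6 246.7  22.5] yaw -0.0394
```

Call:
{"name": "play_rows", "arguments": {
  "plan": [
    [-4, 0, 0, 0, 1],
    [-8, 0, 0, 0, 1],
    [-14, 0, 0, 0, 1],
    [-24, 0, 0, 0, 1],
    [-36, 0, 0, 0, 1],
    [-48, 0, 0, 0, 1],
    [-60, 0, 0, 0, 1],
    [-60, 0, 0, 0, 1]
  ]
}}

```text
time: 13.95
tool_pos: [0.5266, 0.2471, 0.0845]
tool_rot: [-0.014, 0.708, -0.013, -0.706]
contact_force: [0.8, -0.9, -3.3]
gripper_width: 0.245
```

```bash
python3 -c "
from bd import *
print(manip.state()['contact_force'],manip.state()['tool_pos'])
board(.075)
f=grab('side'); P=cloud(f); save(f,'s5.png',(160,170,310,280),5)
go(0,0,0,0)"
```

```text
[ 0.79245095 -0.94442141 -3.31471876] [0.52664813 0.24712534 0.08446288]
board rect [612.1 243.5] [114.5 106.8] 88.5 536
median z 0.0699
delta [ 82.6 267.1 515.3] turn -0.0392 cur [525.4 246.7  82.6] yaw -0.0392
```

View pics/s5.png

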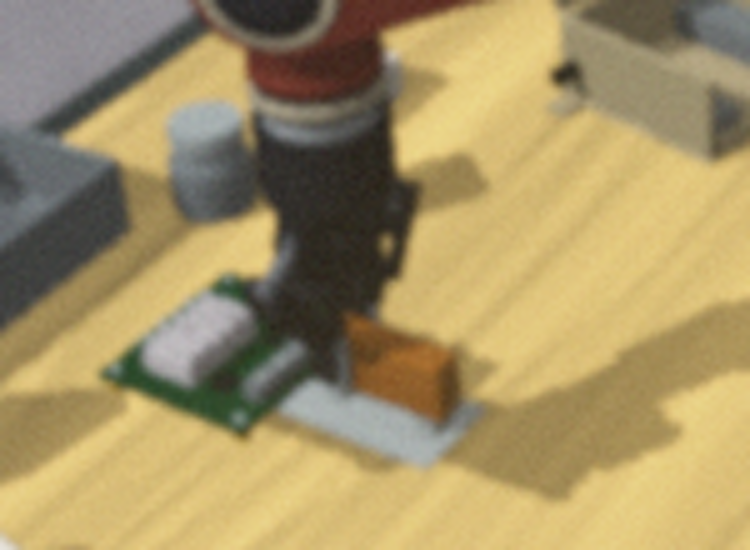

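```bash
python3 - <<'E'
from bd import *
f=board(.0695)
P=cloud(f); hsv=cv2.cvtColor(f["img"],cv2.COLOR_RGB2HSV); m=(cv2.inRange(hsv,(45,70,20),(95,255,255))>0)&(abs(P[...,2]-.07)<.012)&(P[...,1]>.15)
q=P[m]; A=np.c_[q[:,0]-.612,q[:,1]-.244,np.ones(len(q))]; print("plate plane",np.linalg.lstsq(A,q[:,2],rcond=None)[0].round(4))
yw=-.249; c,s=math.cos(yw),math.sin(yw)
q=P[f["range_z"]>0]-[.5525,-.2557,0]; x=q[:,0]*c+q[:,1]*s; y=-q[:,0]*s+q[:,1]*c; z=q[:,2]
# walls: rim points
for side in(1,-1):
    w=(abs(z-.07)<.008)&(abs(y*side-.079)<.015)&(abs(x)<.06)
    k=np.polyfit(x[w],y[w],1); print("side wall",side,w.sum(),"y at0",(k[1]*1000).round(2),"slope",k[0].round(4))
# ledges: z ~30
w=(abs(z-.03)<.007)&(abs(abs(y)-.058)<.03)&(abs(x)<.07)
for side in(1,-1):
    v=w&(y*side>0)&(abs(x)<.05); print("ledge",side,v.sum(),np.percentile(y[v],[2,50,98]).round(4),z[v].mean().round(4), np.polyfit(x[v],y[v],1)[0].round(4))
v=w; print("ledge x",np.percentile(x[v],[1,99]).round(4))
img=f["img"][130:260,315:435]; cv2.imwrite("pics/case.png",cv2.resize(img[:,:,::-1],None,fx=5,fy=5,interpolation=cv2.INTER_CUBIC))
E
```

```text
board rect [611.1 237.8] [102.  107.6] 89.0 522
median z 0.0679
plate plane [-0.0045 -0.007   0.0677]
side wall 1 106 y at0 79.41 slope -0.0025
side wall -1 114 y at0 -78.03 slope -0.0022
ledge 1 439 [0.041  0.0571 0.0737] 0.0307 -0.0016
ledge -1 489 [-0.076  -0.0577 -0.0396] 0.0304 0.003
ledge x [-0.0684  0.0694]
```

View pics/case.png

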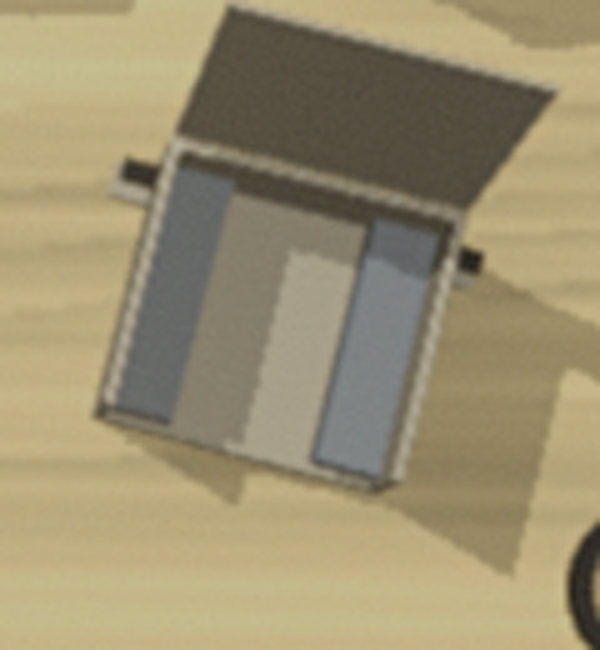

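```bash
python3 -c "
from bd import *
go(465.4,-234.1,130,-.25)"
```

```text
delta [-47.7 482.7  40.8] turn 0.2108 cur [525.1 246.6  82.1] yaw -0.0392
```

Call:
{"name": "play_rows", "arguments": {
  "plan": [
    [-8, 5, 1, 0.004, 1],
    [-18, 15, 3, 0.01, 1],
    [-28, 32, 5, 0.018, 1],
    [-38, 54, 7, 0.028, 1],
    [-48, 77, 9, 0.038, 1],
    [-48, 101, 12, 0.048, 1],
    [-48, 125, 14, 0.058, 1],
    [-48, 150, 16, 0.069, 1]
  ]
}}

```text
time: 15.1
tool_pos: [0.5032, 0.0954, 0.1312]
tool_rot: [-0.039, 0.706, -0.039, -0.706]
contact_force: [0.2, 0.1, -3.7]
gripper_width: 0.252
```

Call:
{"name": "play_rows", "arguments": {
  "plan": [
    [0, 25, 2, 0.012, 1],
    [0, 50, 4, 0.024, 1],
    [0, 76, 5, 0.036, 1],
    [0, 101, 6, 0.048, 1],
    [0, 126, 7, 0.06, 1],
    [0, 152, 8, 0.072, 1],
    [0, 175, 9, 0.082, 1],
    [0, 195, 10, 0.09, 1]
  ]
}}

```text
time: 16.1
tool_pos: [0.4717, -0.0973, 0.1312]
tool_rot: [-0.07, 0.704, -0.071, -0.703]
contact_force: [-0.1, -0.1, -4.3]
gripper_width: 0.247
```

```bash
python3 -c "
from bd import *
go(465.4,-234.1,130,-.25); print(manip.state()['contact_force']); board(.117)"
```

```text
delta [  1.3 135.3 -21. ] turn 0.0498 cur [471.7 -97.3 131.2] yaw -0.2002
[-0.10699378 -0.10375831 -4.30785169]
board rect [ 592.8 -122. ] [118.2  42. ] 70.4 330
median z 0.1158
```

Call:
{"name": "play_rows", "arguments": {
  "plan": [
    [0, 15, -2, 0.005, 1],
    [0, 36, -5, 0.012, 1],
    [0, 58, -9, 0.02, 1],
    [0, 80, -12, 0.03, 1],
    [0, 102, -15, 0.04, 1],
    [0, 120, -18, 0.046, 1],
    [0, 132, -21, 0.05, 1],
    [0, 135, -21, 0.05, 1]
  ]
}}

```text
time: 17.15
tool_pos: [0.4666, -0.2325, 0.1306]
tool_rot: [-0.088, 0.702, -0.088, -0.702]
contact_force: [-0.8, -0.7, -3.5]
gripper_width: 0.248
```

```bash
python3 - <<'E'
from bd import *
s=manip.state(); print(s['contact_force'])
go(465.4,-234.1,130,-.25)
f=board(.117); P=cloud(f); hsv=cv2.cvtColor(f["img"],cv2.COLOR_RGB2HSV)
g=(cv2.inRange(hsv,(45,60,15),(95,255,255))>0)&(abs(P[...,2]-.117)<.03)
g2=grab("side"); 
yw=-.25; c,s=math.cos(yw),math.sin(yw)
for nm,F in(("top",f),("side",g2)):
    P=cloud(F); hsv=cv2.cvtColor(F["img"],cv2.COLOR_RGB2HSV)
    g=(cv2.inRange(hsv,(45,60,15),(95,255,255))>0)&(abs(P[...,2]-.117)<.02)&(np.hypot(P[...,0]-.55,P[...,1]+.255)<.12)
    q=P[g]-[.5496,-.255,0]; x=q[:,0]*c+q[:,1]*s; y=-q[:,0]*s+q[:,1]*c
    print(nm,g.sum(),"x",np.percentile(x,[1,99]).round(4),"y",np.percentile(y,[1,99]).round(4))
cv2.imwrite("pics/x.png",f["img"][:,:,::-1])
E
```

```text
[-0.84564367 -0.66691383 -3.47907912]
delta [0.6 1.9 0.8] turn 0.0012 cur [ 466.6 -232.5  130.6] yaw -0.2488
board rect [ 551.1 -253.5] [117.6 109. ] 75.7 445
median z 0.115
top 472 x [-0.0509  0.056 ] y [-0.0568  0.0604]
side 96 x [-0.0535  0.0521] y [-0.0431  0.0635]
```

Call:
{"name": "play_rows", "arguments": {
  "plan": [
    [4, 2, 1, 0.001, 1],
    [14, 2, 1, 0.001, 1],
    [25, 2, 1, 0.001, 1],
    [36, 2, 1, 0.001, 1],
    [47, 2, 1, 0.001, 1],
    [57, 2, 1, 0.001, 1],
    [65, 2, 1, 0.001, 1],
    [68, 2, 1, 0.001, 1]
  ]
}}

```text
time: 18.25
tool_pos: [0.4649, -0.2333, 0.0618]
tool_rot: [0.088, -0.701, 0.088, 0.702]
contact_force: [-0.2, 0.8, -4.3]
gripper_width: 0.25
```

```bash
python3 - <<'E'
from bd import *
s=manip.state(); print(s['contact_force'])
go(465.4,-234.1,44,-.25); board(.048)
E
```

```text
[-0.16905627  0.76599892 -4.29145396]
delta [17.8  0.6 -0.7] turn 0.0008 cur [ 464.9 -233.3   61.8] yaw -0.2492
board rect [ 573.6 -245.7] [ 87.4 140.9] 20.1 409
median z 0.0466
```

Call:
{"name": "play_rows", "arguments": {
  "plan": [
    [2, 0.5, -0.5, 0, 1],
    [4, 0.5, -0.5, 0, 1],
    [5.5, 0.5, -0.5, 0, 1],
    [7, 0.5, -0.5, 0, 1],
    [8.5, 0.5, -0.5, 0, 1],
    [10, 0.5, -0.5, 0, 1],
    [12, 0.5, -0.5, 0, 1],
    [14, 0.5, -0.5, 0, 1]
  ]
}}

```text
time: 19.3
tool_pos: [0.4655, -0.2341, 0.0484]
tool_rot: [0.088, -0.702, 0.088, 0.702]
contact_force: [0.5, -0.4, -1.9]
gripper_width: 0.247
```

```bash
python3 - <<'E'
from bd import *
s=manip.state(); print(s['contact_force'])
go(465.4,-234.1,43.5,-.25)
f=board(.042); yw=-.25; c,s=math.cos(yw),math.sin(yw)
P=cloud(f); hsv=cv2.cvtColor(f["img"],cv2.COLOR_RGB2HSV)
g=(cv2.inRange(hsv,(45,60,15),(95,255,255))>0)&(abs(P[...,2]-.045)<.02)&(np.hypot(P[...,0]-.55,P[...,1]+.255)<.12)
q=P[g]-[.5496,-.255,0]; x=q[:,0]*c+q[:,1]*s; y=-q[:,0]*s+q[:,1]*c
print(g.sum(),"x",np.percentile(x,[1,99]).round(4),"y",np.percentile(y,[1,99]).round(4),"z",np.median(q[:,2]))
E
```

```text
[ 0.5189548  -0.41273887 -1.89179675]
delta [4.9 0.  0.1] turn 0.0008 cur [ 465.5 -234.1   48.4] yaw -0.2492
board rect [ 553.7 -256.8] [117.9  99.4] 77.0 420
median z 0.043
451 x [-0.0453  0.0542] y [-0.0585  0.0574] z 0.04290704481538321
```

Board has been handed over to the ledges: the vertical load fell from about 4 N to 2 N. Drawing the blade out.

Call:
{"name": "play_rows", "arguments": {
  "plan": [
    [3, 0, 0, 0, 1],
    [5, 0, 0, 0, 1],
    [5, 0, 5, 0, 1],
    [5, 0, 15, 0, 1],
    [5, 0, 30, 0, 1],
    [5, 0, 47, 0, 1],
    [5, 0, 65, 0, 1],
    [5, 0, 83, 0, 1]
  ]
}}

```text
time: 20.35
tool_pos: [0.3837, -0.2131, 0.0434]
tool_rot: [0.088, -0.702, 0.088, 0.702]
contact_force: [-0.4, -0.1, -2.1]
gripper_width: 0.247
```

Call:
{"name": "play_rows", "arguments": {
  "plan": [
    [0, 0, 18, 0, 1],
    [0, 0, 36, 0, 1],
    [0, 0, 52, 0, 1],
    [0, 0, 65, 0, 1],
    [0, 0, 71, 0, 1],
    [0, 0, 71, 0, 1]
  ]
}}

```text
time: 21.1
tool_pos: [0.3159, -0.196, 0.0435]
tool_rot: [-0.088, 0.702, -0.088, -0.701]
contact_force: [-0.3, 0.0, -2.4]
gripper_width: 0.249
```

```bash
python3 - <<'E'
from bd import *
s=manip.state(); print(s['contact_force'],s["joint_pos"].round(2))
go(316,-194,19.5,-.25); tip=s["tool_pos"][:2]*1000+148*np.array([math.cos(.25),-math.sin(.25)]); print("tip D to hinge",np.hypot(*(tip-[625.2,-274.2])))
f=board(.042); yw=-.25; c,s=math.cos(yw),math.sin(yw)
P=cloud(f); hsv=cv2.cvtColor(f["img"],cv2.COLOR_RGB2HSV)
g=(cv2.inRange(hsv,(45,60,15),(95,255,255))>0)&(abs(P[...,2]-.045)<.02)&(np.hypot(P[...,0]-.55,P[...,1]+.255)<.12)
q=P[g]-[.5496,-.255,0]; x=q[:,0]*c+q[:,1]*s; y=-q[:,0]*s+q[:,1]*c
print(g.sum(),"x",np.percentile(x,[1,99]).round(4),"y",np.percentile(y,[1,99]).round(4),"z",np.median(q[:,2]))
E
```

```text
[-0.33568208  0.00333831 -2.37578121] [-0.76 -0.42  2.35  0.    1.21  1.06]
delta [24.  -2.   0.4] turn 0.0003 cur [ 315.9 -196.    43.5] yaw -0.2497
tip D to hinge 171.0048570867772
board rect [ 550.1 -255.5] [116.7 107.3] 75.7 880
median z 0.0426
979 x [-0.0529  0.0544] y [-0.0581  0.057 ] z 0.04267158666304449
```

Board is within about 1 mm of the seat. Laying the lifter down.

Call:
{"name": "play_rows", "arguments": {
  "plan": [
    [8, 0, 0, 0, 1],
    [16, 0, 0, 0, 1],
    [21, 0, 0, 0, 1],
    [23, 0, 0, 0, 1],
    [24, 0, 0, 0, 1],
    [24.5, 0, 0, 0, 1],
    [24.5, 0, 0, 0, 1]
  ]
}}

```text
time: 22.02
tool_pos: [0.3171, -0.1966, 0.021]
tool_rot: [-0.088, 0.702, -0.088, -0.702]
contact_force: [-5.6, 4.3, 11.8]
gripper_width: 0.246
```

Call:
{"name": "play_rows", "arguments": {
  "plan": [
    [0, 0, 0, 0, 0.2],
    [0, 0, 0, 0, -0.3],
    [0, 0, 0, 0, -1],
    [0, 0, 0, 0, -1],
    [0, 0, 0, 0, -1],
    [0, 0, 0, 0, -1],
    [-10, 0, 0, 0, -1],
    [-30, 0, 0, 0, -1]
  ]
}}

```text
time: 23.02
tool_pos: [0.3158, -0.1957, 0.0492]
tool_rot: [0.088, -0.701, 0.088, 0.702]
contact_force: [0.1, -0.5, -0.3]
gripper_width: 0.997
```

Call:
{"name": "play_rows", "arguments": {
  "plan": [
    [-40, 0, 0, 0, -1],
    [-90, 0, 0, 0, -1],
    [-140, 0, 0, 0, -1],
    [-190, 0, 0, 0, -1],
    [-220, -50, 0, 0, -1],
    [-220, -100, 0, 0, -1],
    [-220, -150, 0, 0, -1],
    [-220, -200, 0, 0, -1]
  ]
}}

```text
time: 24.02
tool_pos: [0.3657, -0.0008, 0.2702]
tool_rot: [-0.088, 0.702, -0.088, -0.701]
contact_force: [1.0, 0.5, 0.6]
gripper_width: 1.005
```

```bash
python3 - <<'E'
from bd import *
s=manip.state(); print(s['time'],s['contact_force'],s["gripper_width"],s["tool_pos"])
f=board(.042); P=cloud(f)
yw=-.25; c,s=math.cos(yw),math.sin(yw); q=P[f["range_z"]>0]-[.316,-.195,0]; x=q[:,0]*c+q[:,1]*s; y=-q[:,0]*s+q[:,1]*c; z=q[:,2]
m=(x>-.05)&(x<.01)&(abs(y)<.008); print("bar top",m.sum(),np.median(z[m]))
m=(x>.05)&(x<.14)&(abs(y)<.025); A=np.c_[x[m],y[m],np.ones(m.sum())]; print("blade",m.sum(),np.linalg.lstsq(A,z[m],rcond=None)[0].round(4))
g=grab("side"); a=f["img"][130:310,240:440]; b=g["img"][100:280,200:400]
cv2.imwrite("pics/end.png",cv2.resize(np.hstack([a,b])[:,:,::-1],None,fx=2,fy=2,interpolation=cv2.INTER_CUBIC))
E
```

```text
24.025 [0.97043579 0.49801646 0.64796485] 1.004755972681952 [ 0.36570094 -0.00075     0.27016835]
board rect [ 550.  -255.6] [116.  107.3] 75.2 865
median z 0.0428
bar top 139 0.0560879478134948
blade 591 [-0.0011 -0.0054  0.0031]
```

View pics/end.png

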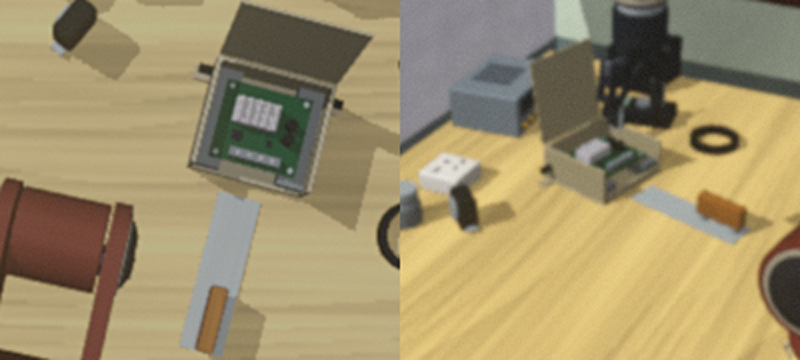

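The board sits square and centred in the case (left panel (262,120)). The cover stands open and leaning back, and the lifter lies flat in front (220,270). I'll settle the arm and hand in.

Call:
{"name": "play_rows", "arguments": {
  "plan": [
    [0, 0, 0, 0, -1],
    [0, 0, 0, 0, -1],
    [0, 0, 0, 0, -1],
    [0, 0, 0, 0, -1]
  ]
}}

```text
time: 24.62
tool_pos: [0.3655, -0.0031, 0.269]
tool_rot: [0.089, -0.702, 0.089, 0.702]
contact_force: [-0.0, 1.0, 0.6]
gripper_width: 0.998
```

```bash
python3 -c "
from h import *
print(manip.job_done())"
```

```text
the job is handed in; nothing more can be done
None
```

I handed the job in at about 24.6 s. The board is in the case, the cover is open, and the lifter lies flat on the bench. The hand-in gave no verdict, so what follows comes from my own camera checks.

I gripped the steel lifter, levered the cover up with the blade tip, and carried the board level into the case. Then I lowered it onto the ledges, drew the blade out and put the lifter down.

**Last checks:**
- **Board:** centre about 1 mm from my estimate of the seat, square to within about 0.02 rad. The plate top measures 43 mm up, against 42 expected.
- **Cover:** open to about 1.74 rad when measured just after levering. It still stands back in the last picture.
- **Lifter:** blade level to about 0.005 rad, bar top at 56 mm as expected, tip about 20 mm clear of the case front.
- **Gripper:** open and clear of everything. The bystanders in the last picture look unmoved, but I did not measure them.

**What did not go to plan:**
- The blade dragged on the bench at about 5 N during the first push under the board. I raised it 2 mm and the board did not shift.
- The lifter touched down with about 14 N on the bench before I released it.
- Two board outline readings came out wrong because the arm hid part of the board or the outline was misread. I checked again once the view was clear.

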